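# Take a checked axle out of the runout bench

## Task

The axle on the vee-block bench has been checked for runout. Push the indicator's knobbed lever all the way down so that the indicator swings up clear of the axle, then grip the axle midway between the vee blocks and lift it up out of both vees, level all the way. Finish while holding it steady and level about 10 cm above the vees and in line with them, so that they can be wiped: do not put it down, leave the indicator up, and do not disturb the wrench, the paint marker and the lug nut beside the bench.

Things in the scene. Friction and masses are not known exactly. Their poses are not given: they have to be found in the camera images.
- runout_bench: Fixed grey bench, base 135 x 260 mm. Origin on the shelf below the axle's resting axis, midway between 2 steel vee blocks; y along the vees to the indicator end, x away from the lever, z up. Blocks at y=-65 and +65: 26 long (y), 52 wide, top z=68, feet 28 high out to x=+-38; free gap between. Indicator pivot (axis along y) at (-66, 102, 85), its fork 42 wide, top z=96. Base top z=18 (all mm).
- axle: Loose plain steel bar, 20 mm diameter, 262 mm long, about 0.45 kg: 31 mm hex head at its -y end, thinner 21 mm thread at +y. Origin on its axis near mid-length, y along it. It rests level in both open 90 degree vees, axis 67 mm above the shelf, origin within 6 mm of the vees' midpoint; its centre of mass is about 5 mm from the origin towards the head.
- lever_knob (a point): Centre of the 18 mm black ball knob of the indicator lever, 75 mm from the pivot; it moves in an arc in the bench's x-z plane at y=102. In bench mm: at joint 0 x=-119, z=138 (lever slants 45 degrees up towards the robot); fully down x=-137, z=59.
- indicator_arm (a joint): Angle of the rigid rocker of lever and small dial indicator: 0 = stylus on the axle near its thread, lever up; 1.134 rad = lever down at its stop, dial and stylus up, clear of the axle's path. Friction hinge: about 2 N on the knob moves it; it stays where left.
- wrench_13: Bystander: combination wrench, 31 x 182 x 10 mm, lying at the hex-head end of the bench; origin at the centre of its underside, y along it.
- paint_marker: Bystander: paint marker, 23 x 100 x 23 mm, lying in front of the bench; origin at the centre of its underside, y along it.
- lug_nut_1: Bystander: lug nut 21 mm across, 24 mm high, standing beside the indicator end of the bench; origin at the centre of its underside.

How it is judged:
By the outcome, as a careful person would: the job done as asked, in the order asked, and still so for the second after the job is handed in, while the arm keeps its last pose, push and grip.
It also fails if it takes over 48 s, if anything falls off the work surface, if the arm or the gripper's body presses on something with over 40 N, if the wrist force passes 120 N, or if a joint passes its speed limit or range.

## Robot

A 6-joint arm with a two-finger parallel gripper is mounted at the origin on a cart in front of the work surface, level with it; the furniture and walls round the work are solid. World frame = base frame: x ahead of the robot, y to its left, z up, the work surface at z = 0. Lengths are in m, angles in rad, forces in N, time in s.
With the tool pointing down it reaches from about 0.35 to 0.85 m from the base axis. Payload 8.1 kg.
Tool frame: the origin (TCP) lies midway between the tips of the shut fingers; the grasp point (between the pads) lies 19 mm behind it; z points along the fingers, y is the line along which they close (so a half turn about z gives the same grasp; the last joint's range is limited). The gripper opens to 93 mm and grips with 3 to 60 N. Pads are 15 mm wide; open, the fingers measure 128 mm over their backs; the gripper's body (75 mm by 188 mm) begins 65 mm behind the grasp point.
Start: joints at [-1.206, 0.13, 1.488, -0, 1.523, -0.085], TCP at [0.261, -0.54, 0.219] pointing down, gripper open.
Joint ranges: [-2.96, 2.96], [-0.89, 2.26], [0.02, 2.5], [-1.34, 4.48], [0, 2.73], [-2.66, 2.66]. Speed limits (rad/s): [2.39, 2.39, 2.79, 3.14, 3.14, 3.14].

## Interface

Orientations are given as a rotation vector (axis times angle).
In Python, from plant import read_state, read_camera, camera_model, close_job gives the robot as it stands. The module is installed in compiled form; this text tells all that it offers.
- The arm moves only by the tool carry_out, never from a script. Its argument "moves" is a list of rows, each an object of numbers: "jaw": the finger opening in m, from 0 to 0.093; "dx", "dy", "dz": the shift along the tool's x, y, z in m; "yaw": the turn about the tool's z in rad. In form: [{"jaw": .., "dx": .., "dy": .., "dz": .., "yaw": ..}, ...]. A call has 1 to 8 rows; each row shifts and turns the commanded pose from where the row before left it, along the tool's axes as they then stand; what a row does not reach is not made up. A row lasts 1/8 s, in which the tool goes at most 62.5 mm and 10.7 degrees, less where a joint would pass 70% of its speed; a pose out of reach is approached as far as the arm can. A call is refused whole if a number of a shift passes 0.0625 or a number of a turn 0.188, either way. A call with a gripper value outside its range is refused whole. The fingers move at their own pace and stop on an object; "grip_force" is the grip in N (left out, the last holds). Time passes only in rows, so rows that do not move let the fingers close. It gives the time, the measured TCP pose, the force, the opening and the grip force at its end, in the units of the state.
- read_state(): the state, without advancing time (a new reading comes with each control period).
- read_camera(name): name is "side" or "top"; returns the picture (384x512x3 uint8, red, green, blue); there is no depth.
- camera_model(name): a dict with "camera_matrix" (3x3 intrinsics, pixels), "view" (4x4, takes a point from world to camera coordinates). Camera axes: x right, y up, looking along -z (the intrinsics and any distortion apply to the point x, -y, -z); pixel columns grow to the right and rows downward; lengths in m; the calibration is good to about 2 mm. A picture is of the moment at which its call begins. camera_model takes no time and is no camera call.
- close_job(): hands the job in; it is judged then, once.
The state is a dict: "t": time; "q": joint angles; "dq": joint speeds; "joint_torque": joint torques, N m; "tool_pos": TCP position; "orientation": TCP orientation; "force": force on the tool from outside, world axes, zero at the start; "wrist_torque": the same for the moment, N m; "opening": finger opening in m; "gripper_force": force on a finger pad.
Only numpy, scipy, OpenCV 4.12 (cv2) and the standard library are available. Lean on these libraries where they do the work, as an engineer would, in place of code of your own. Each camera call takes 0.05 s, during which the arm holds its last target. There are 200 camera calls.

## Working session

There is one attempt and no reset: what is moved stays moved. The work goes in short steps, Python scripts to look and compute and a tool call to move; the robot and the scene stay as the last step left them, time stands still between calls to the robot, and variables do not carry over. Pictures are saved under pics/ and viewed, at most 10 in all, crops included, and the job is handed in when it is done.

Besides the shell and the picture viewer there is one more tool, called as name([rows], argument=value, ...), one row to a line, values as JSON. carry_out: Moves the arm, as the interface text tells. Its arguments: {"type":"object","properties":{"moves":{"type":"array","items":{"type":"object","properties":{"jaw":{"type":"number"},"dx":{"type":"number"},"dy":{"type":"number"},"dz":{"type":"number"},"yaw":{"type":"number"}}}},"grip_force":{"type":"number"}},"required":["moves"]}

```bash
mkdir -p pics
cat > h.py <<'E'
import numpy as np, cv2
from plant import *
def ray(n,u,v):
    m=camera_model(n);K=np.array(m["camera_matrix"]);V=np.array(m["view"])
    d=np.linalg.inv(K)@[u,v,1];d=np.array([d[0],-d[1],-d[2]])
    R=V[:3,:3];return -R.T@V[:3,3],R.T@d
def onz(n,u,v,z):
    o,d=ray(n,u,v);return o+d*(z-o[2])/d[2]
def proj(n,p):
    m=camera_model(n);c=np.array(m["view"])@np.r_[p,1];x=np.array(m["camera_matrix"])@[c[0],-c[1],-c[2]];return x[:2]/x[2]
def tri(a,b):
    o1,d1=ray(*a);o2,d2=ray(*b)
    s=np.linalg.lstsq(np.c_[d1,-d2],o2-o1,rcond=None)[0]
    p,q=o1+s[0]*d1,o2+s[1]*d2;return (p+q)/2,np.linalg.norm(p-q)
E
python3 - <<'E'
from h import *
for n in("top","side"):
    cv2.imwrite(f"pics/{n}0.png",cv2.resize(read_camera(n)[:,:,::-1],(800,600),interpolation=cv2.INTER_CUBIC))
    m=camera_model(n);print(n,m,ray(n,256,192))
print(read_state())
E
```

```text
top {'camera_matrix': array([[469.74208719,   0.        , 246.83235074],
       [  0.        , 469.74208719, 198.84202321],
       [  0.        ,   0.        ,   1.        ]]), 'view': array([[-0.02450641, -0.99969837,  0.00161418,  0.06538948],
       [ 0.99229756, -0.02412879,  0.12150456, -0.55536866],
       [-0.12142896,  0.00457939,  0.99258956, -1.03539172],
       [ 0.        ,  0.        ,  0.        ,  1.        ]])} (array([0.42696688, 0.05671084, 1.09509329]), array([ 0.13540399, -0.0244413 , -0.99078828]))
side {'camera_matrix': array([[497.22681895,   0.        , 257.83581162],
       [  0.        , 497.22681895, 192.87766363],
       [  0.        ,   0.        ,   1.        ]]), 'view': array([[-0.9619918 , -0.2720945 , -0.02315931,  0.51772704],
       [ 0.07786012, -0.3545831 ,  0.93177713, -0.14274327],
       [-0.26174334,  0.89455878,  0.36229135, -1.05174709],
       [ 0.        ,  0.        ,  0.        ,  1.        ]])} (array([0.23387538, 1.03110592, 0.52603399]), array([ 0.26543254, -0.89418006, -0.36056115]))
{'t': 0.1, 'q': array([-1.20643028e+00,  1.31073956e-01,  1.48916168e+00, -1.21611703e-05,
        1.52297040e+00, -8.54253689e-02]), 'dq': array([ 5.77264389e-04, -1.65069745e-03, -1.56505050e-03,  1.24348821e-03,
       -4.55377200e-05,  1.08077569e-03]), 'joint_torque': array([ 6.43790190e-04, -5.61343002e+01, -4.93097341e+01,  7.71280308e-02,
        2.91579642e-02, -4.45497437e-05]), 'tool_pos': array([ 0.26069062, -0.53985417,  0.21770409]), 'orientation': array([-3.06092303e+00, -7.00234897e-01,  3.71019351e-04]), 'force': array([-0.07728631,  0.05905149,  0.30621928]), 'wrist_torque': array([ 0.04774792,  0.00770091, -0.02182868]), 'gripper_force': 0.0, 'opening': 0.09289777746237315}
```

View pics/top0.png

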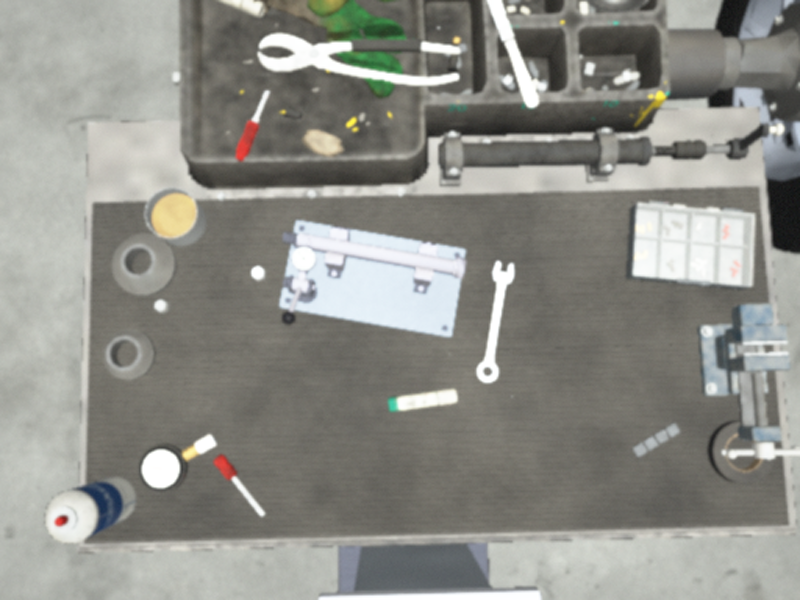

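View pics/side0.png

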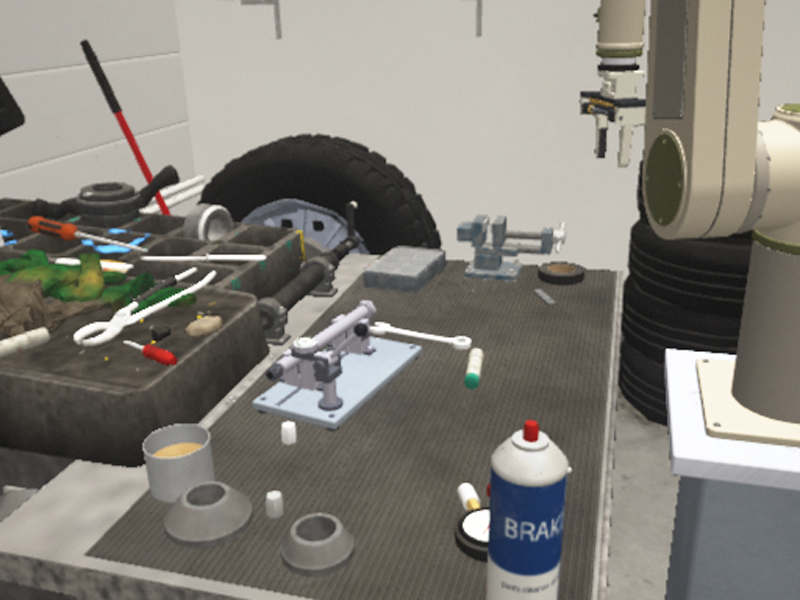

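The top view shows the axle from its thread at (288,238) to its head at (463,268), the base corners near (298,220), (466,247), (450,336) and (281,308), and the knob at (288,318). The side view shows the knob near (362,329). Both use 800x600 pixels, so I scale by 0.64.

Run:
```python
from h import *
s=.64
C=np.array([onz("top",u*s,v*s,.018)[:2] for u,v in((298,220),(466,247),(450,336),(281,308))]);print("corners",C,[np.linalg.norm(C[i]-C[i-1]) for i in range(4)],C.mean(0))
a=onz("top",288*s,238*s,.067);b=onz("top",463*s,268*s,.067);print("axle",a,b,np.linalg.norm(a-b),(a+b)/2)
for n in("top","side"):
    im=cv2.resize(read_camera(n),None,fx=1/s,fy=1/s,interpolation=cv2.INTER_CUBIC)
    g=im.max(2)
    x,y=(288,318) if n=="top" else (362,329)
    m=np.zeros_like(g);m[y-14:y+15,x-14:x+15]=(g[y-14:y+15,x-14:x+15]<45)
    k,l,st,c=cv2.connectedComponentsWithStats(m);print(n,st[1:],c[1:])
    cv2.imwrite(f"pics/{n}c.png",cv2.resize(im[190:430,220:540,::-1],(800,600),interpolation=cv2.INTER_CUBIC))
print("knob",tri(("top",288*s,318*s),("side",362*s,329*s)))
for th in [np.arctan2(*(a-b)[[1,0]])]:
    ey=(a-b)[:2]/np.linalg.norm((a-b)[:2]);ex=np.array([ey[1],-ey[0]]);print("ey",ey,"ex",ex)
    # knob prediction from base centre
    for o in [(a+b)[:2]/2]:
        k=o+ex*-.119+ey*.102;print("pred knob",k,proj("top",np.r_[k,.138])/s,proj("side",np.r_[k,.138])/s)
```

```text
corners [[ 0.69902039  0.17993025]
 [ 0.65168807 -0.07062488]
 [ 0.51889798 -0.0420241 ]
 [ 0.56650378  0.20638805]] [np.float64(0.1351320338699117), np.float64(0.25498670966311293), np.float64(0.13583523928225352), np.float64(0.2529326116197893)] [0.60902756 0.06841733]
axle [0.66068975 0.18886254 0.067     ] [ 0.61118861 -0.05941873  0.067     ] 0.25316783709534263 [0.63593918 0.0647219  0.067     ]
top [] []
side [[355 326  12  10  75]] [[360.36       330.98666667]]
knob (array([0.53736488, 0.18044006, 0.13953481]), np.float64(6.473467933871264e-05))
ey [0.19552697 0.98069832] ex [ 0.98069832 -0.19552697]
pred knob [0.53917983 0.18802084] [282.35418199 316.87241259] [358.7770195  332.33576143]
```

View pics/topc.png

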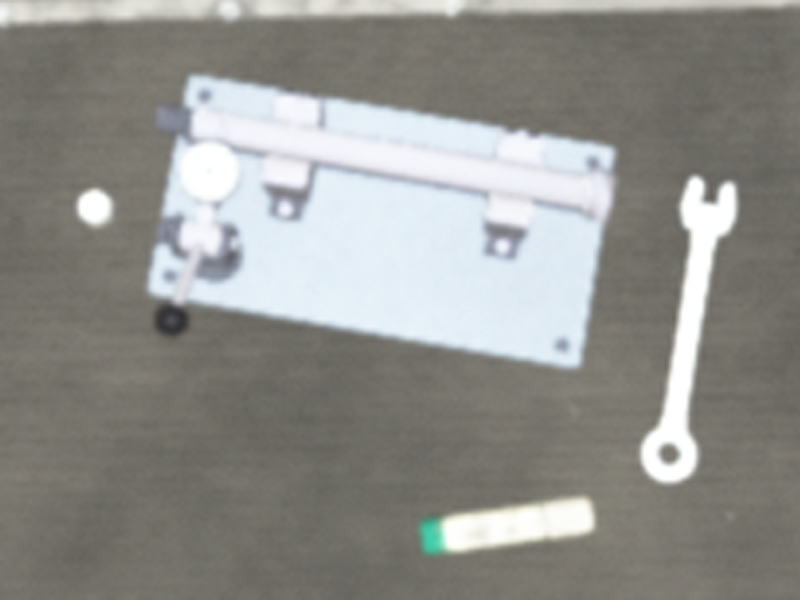

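View pics/sidec.png

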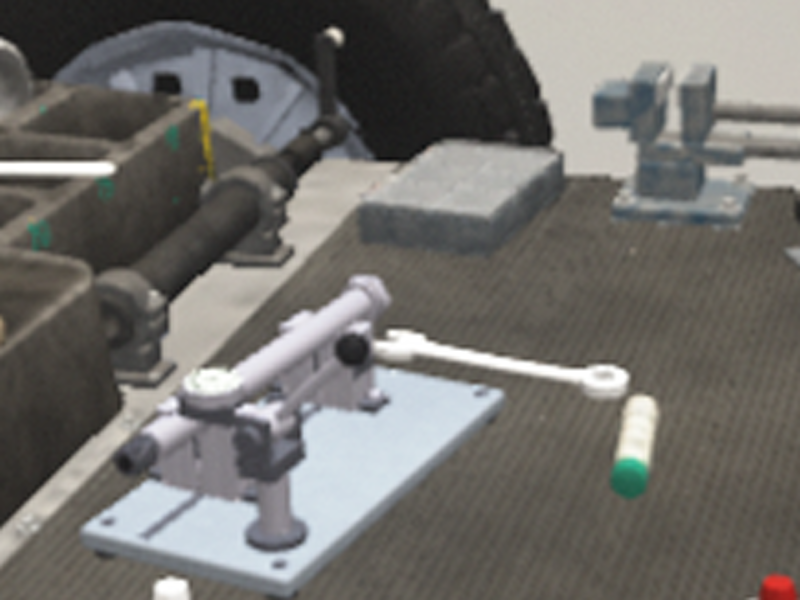

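The crops agree: the knob is at 800-px top (288.4,317.6) and side (361.6,329.2). Crop positions in the top view are axle ends (157,118) and (614,195), and foot screws (286,205) and (502,245). The lug nut, wrench and marker are all clear of the knob and of the midpoint.

```bash
cat >> h.py <<'E'
def plan(p,psi):
    s=read_state();R=cv2.Rodrigues(np.array(s["orientation"]))[0]
    cur=np.arctan2(R[1,0],R[0,0]);t=np.array(p)-s["tool_pos"]
    yaw=-(psi-cur);Rn=np.array([[np.cos(psi),np.sin(psi),0],[np.sin(psi),-np.cos(psi),0],[0,0,-1]])
    print("t",s["t"],"tcp",s["tool_pos"].round(4),"psi",cur.round(4),"yaw",round(yaw,4),"d before yaw",(R.T@t).round(4),"after yaw",(Rn.T@t).round(4),"tilt",R[:,2].round(3))
E
python3 - <<'E'
from h import *
f=lambda u,v,z:onz("top",(220+u/2.5)*.64,(190+v/2.5)*.64,z)
a=f(157,118,.067);b=f(614,195,.067);print("axle",a,b,np.linalg.norm(a-b),(a+b)/2,np.arctan2(*(a-b)[:2]))
f1=f(286,205,.029);f2=f(502,245,.029);print("feet",np.linalg.norm(f1-f2),(f1+f2)/2,np.arctan2(*(f1-f2)[:2]))
# block tops back corners
c1=f(299,97,.068);c2=f(522,133,.068);print("tops",np.linalg.norm(c1-c2),(c1+c2)/2)
th=np.arctan2(*(a-b)[:2]);ey=np.array([np.sin(th),np.cos(th)]);ex=np.array([ey[1],-ey[0]])
k=np.array([.5374,.1804]);print("O from knob",k+.119*ex-.102*ey)
for q in (f1+f2,c1+c2,a+b):
    print("y rel to knobO, x",(q[:2]/2-(k+.119*ex-.102*ey))@ey,(q[:2]/2-(k+.119*ex-.102*ey))@ex)
print("toolbox edge",onz("top",400*.64,155*.64,.1),onz("top",400*.64,180*.64,0.02),tri(("top",205*.64,158*.64),("side",140*.64,460*.64)))
plan([.53,.179,.22],-.19)
E
```

```text
axle [0.6620345  0.19627653 0.067     ] [ 0.6110991  -0.06311434  0.067     ] 0.26434454199628216 [0.6365668 0.0665811 0.067    ] 0.19389834513442047
feet 0.12931938235563084 [0.60315794 0.06263095 0.029     ] 0.20958347468119937
tops 0.12905372611854837 [0.66007271 0.0515163  0.068     ]
O from knob [0.63451607 0.05738183]
y rel to knobO, x -0.0008915110816089691 -0.031781919524669355
y rel to knobO, x -0.0008312142420668598 0.026207930200456676
y rel to knobO, x 0.009422019558267297 0.00023973823203235581
toolbox edge [0.7681094  0.02664752 0.1       ] [0.75653917 0.02527908 0.02      ] (array([ 0.79814602,  0.32134277, -0.00269503]), np.float64(0.015557074633548346))
t 0.2 tcp [ 0.2608 -0.54    0.218 ] psi 0.4498 yaw 0.6398 d before yaw [ 0.5551 -0.5304 -0.0014] after yaw [ 0.1286 -0.7569 -0.002 ] tilt [-0.     0.001 -1.   ]
```

carry_out([
  {"jaw": 0, "yaw": 0.16, "dy": -0.02},
  {"jaw": 0, "yaw": 0.16, "dy": -0.02},
  {"jaw": 0, "yaw": 0.16, "dy": -0.02},
  {"jaw": 0, "yaw": 0.16, "dy": -0.02},
  {"jaw": 0, "dx": 0.02, "dy": -0.05},
  {"jaw": 0, "dx": 0.02, "dy": -0.05},
  {"jaw": 0, "dx": 0.02, "dy": -0.05},
  {"jaw": 0, "dx": 0.02, "dy": -0.05},
], grip_force=10)

```text
invalid input at $.moves[0]: expected keys jaw, dx, dy, dz, yaw
```

carry_out([
  {"dx": 0.01, "dy": -0.05},
  {"dx": 0.01, "dy": -0.05},
  {"dx": 0.01, "dy": -0.05},
  {"dx": 0.01, "dy": -0.05},
  {"dx": 0.01, "dy": -0.05},
  {"dx": 0.01, "dy": -0.05},
  {"dx": 0.01, "dy": -0.05},
  {"dx": 0, "dy": 0},
])

```text
invalid input at $.moves[0]: expected keys jaw, dx, dy, dz, yaw
```

```bash
python3 -c "
from h import *
plan([.53,.179,.17],-.194)"
```

```text
t 0.2 tcp [ 0.2608 -0.54    0.218 ] psi 0.4498 yaw 0.6438 d before yaw [ 0.555  -0.5304  0.0486] after yaw [ 0.1256 -0.7574  0.048 ] tilt [-0.     0.001 -1.   ]
```

All five keys are required in every row.

carry_out([
  {"jaw": 0, "dx": 0, "dy": -0.02, "dz": 0, "yaw": 0.16},
  {"jaw": 0, "dx": 0, "dy": -0.02, "dz": 0, "yaw": 0.16},
  {"jaw": 0, "dx": 0, "dy": -0.02, "dz": 0, "yaw": 0.16},
  {"jaw": 0, "dx": 0, "dy": -0.02, "dz": 0, "yaw": 0.16},
  {"jaw": 0, "dx": 0.02, "dy": -0.05, "dz": 0, "yaw": 0},
  {"jaw": 0, "dx": 0.02, "dy": -0.05, "dz": 0, "yaw": 0},
  {"jaw": 0, "dx": 0.02, "dy": -0.05, "dz": 0, "yaw": 0},
  {"jaw": 0, "dx": 0.02, "dy": -0.05, "dz": 0, "yaw": 0},
], grip_force=10)

```text
t: 1.2
tool_pos: [0.3615, -0.2805, 0.2186]
orientation: [3.127, -0.299, 0.0]
force: [1.0, -1.3, 0.8]
opening: 0.0173
gripper_force: 0.0
```

carry_out([
  {"jaw": 0, "dx": 0.01, "dy": -0.05, "dz": 0, "yaw": 0},
  {"jaw": 0, "dx": 0.01, "dy": -0.05, "dz": 0, "yaw": 0},
  {"jaw": 0, "dx": 0.01, "dy": -0.05, "dz": 0, "yaw": 0},
  {"jaw": 0, "dx": 0.01, "dy": -0.05, "dz": 0, "yaw": 0},
  {"jaw": 0, "dx": 0, "dy": -0.05, "dz": 0, "yaw": 0},
  {"jaw": 0, "dx": 0, "dy": -0.05, "dz": 0, "yaw": 0},
  {"jaw": 0, "dx": 0, "dy": -0.05, "dz": 0, "yaw": 0},
  {"jaw": 0, "dx": 0, "dy": 0, "dz": 0, "yaw": 0},
])

```text
t: 2.2
tool_pos: [0.4662, 0.057, 0.2184]
orientation: [-3.127, 0.291, 0.001]
force: [-0.1, 0.0, 0.9]
opening: -0.0
gripper_force: 0.0
```

```bash
python3 -c "
from h import *
plan([.53,.179,.17],-.194)"
```

```text
t 2.2 tcp [0.4662 0.057  0.2184] psi -0.1854 yaw 0.0086 d before yaw [ 0.0402 -0.1316  0.0485] after yaw [ 0.0391 -0.132   0.0484] tilt [-0.     0.001 -1.   ]
```

carry_out([
  {"jaw": 0, "dx": 0.01, "dy": -0.044, "dz": 0.01, "yaw": 0.0086},
  {"jaw": 0, "dx": 0.01, "dy": -0.044, "dz": 0.01, "yaw": 0},
  {"jaw": 0, "dx": 0.01, "dy": -0.044, "dz": 0.01, "yaw": 0},
  {"jaw": 0, "dx": 0.009, "dy": 0, "dz": 0.018, "yaw": 0},
  {"jaw": 0, "dx": 0, "dy": 0, "dz": 0, "yaw": 0},
])

```text
t: 2.82
tool_pos: [0.5292, 0.1742, 0.1682]
orientation: [3.124, -0.312, -0.006]
force: [-0.6, -0.2, 0.1]
opening: 0.0004
gripper_force: 0.0
```

Run:
```python
from h import *
plan([.53,.179,.17],-.194)
im=read_camera("side")[70:295,150:400,::-1]
im2=read_camera("top")[100:295,150:400,::-1]
cv2.imwrite("pics/c1.png",np.hstack([cv2.resize(im,(400,360)),cv2.resize(im2,(400,360))]))
```

```text
t 2.825 tcp [0.5292 0.1742 0.1682] psi -0.1994 yaw -0.0054 d before yaw [-0.0002 -0.0049 -0.0018] after yaw [-0.0001 -0.0049 -0.0018] tilt [-0.004 -0.002 -1.   ]
```

View pics/c1.png

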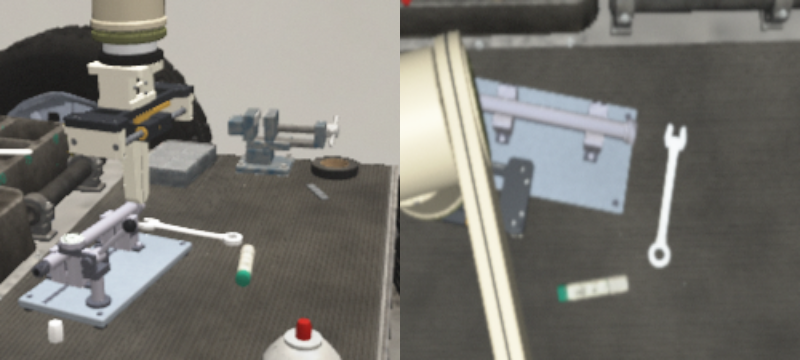

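The fingertip is right above the knob. The body's long side runs along y, so it stays clear of the dial. Next I press down along the knob's arc.

carry_out([
  {"jaw": 0, "dx": -0.001, "dy": -0.005, "dz": 0.016, "yaw": 0},
  {"jaw": 0, "dx": -0.003, "dy": 0, "dz": 0.014, "yaw": 0},
  {"jaw": 0, "dx": -0.003, "dy": 0, "dz": 0.014, "yaw": 0},
  {"jaw": 0, "dx": -0.003, "dy": 0, "dz": 0.014, "yaw": 0},
  {"jaw": 0, "dx": -0.002, "dy": 0, "dz": 0.014, "yaw": 0},
  {"jaw": 0, "dx": 0, "dy": 0, "dz": 0.012, "yaw": 0},
  {"jaw": 0, "dx": 0, "dy": 0, "dz": 0.008, "yaw": 0},
  {"jaw": 0, "dx": 0, "dy": 0, "dz": 0, "yaw": 0},
])

```text
t: 3.92
tool_pos: [0.5192, 0.1829, 0.0778]
orientation: [3.126, -0.312, -0.001]
force: [-0.2, -0.8, -0.4]
opening: 0.0006
gripper_force: 0.0
```

carry_out([
  {"jaw": 0, "dx": 0, "dy": 0, "dz": 0.004, "yaw": 0},
  {"jaw": 0, "dx": 0, "dy": 0, "dz": 0.002, "yaw": 0},
  {"jaw": 0, "dx": 0, "dy": 0, "dz": 0, "yaw": 0},
])

```text
t: 4.3
tool_pos: [0.5199, 0.1832, 0.0729]
orientation: [-3.126, 0.312, -0.001]
force: [0.9, 0.1, 0.6]
opening: 0.0005
gripper_force: 0.4
```

carry_out([
  {"jaw": 0, "dx": 0, "dy": 0, "dz": 0.003, "yaw": 0},
  {"jaw": 0, "dx": 0, "dy": 0, "dz": 0.002, "yaw": 0},
  {"jaw": 0, "dx": 0, "dy": 0, "dz": 0.001, "yaw": 0},
  {"jaw": 0, "dx": 0, "dy": 0, "dz": 0, "yaw": 0},
])

```text
t: 4.8
tool_pos: [0.5201, 0.1834, 0.0679]
orientation: [-3.126, 0.312, -0.002]
force: [-3.2, -1.2, 10.3]
opening: 0.0004
gripper_force: 5.4
```

Run:
```python
from h import *
plan([.53,.179,.17],-.194)
im=read_camera("side")[130:280,150:350,::-1]
cv2.imwrite("pics/c2.png",cv2.resize(im,(800,600),interpolation=cv2.INTER_CUBIC))
```

```text
t 4.8 tcp [0.5201 0.1834 0.0679] psi -0.1988 yaw -0.0048 d before yaw [ 0.0107  0.0023 -0.1021] after yaw [ 0.0106  0.0024 -0.1021] tilt [ 0.001  0.    -1.   ]
```

View pics/c2.png

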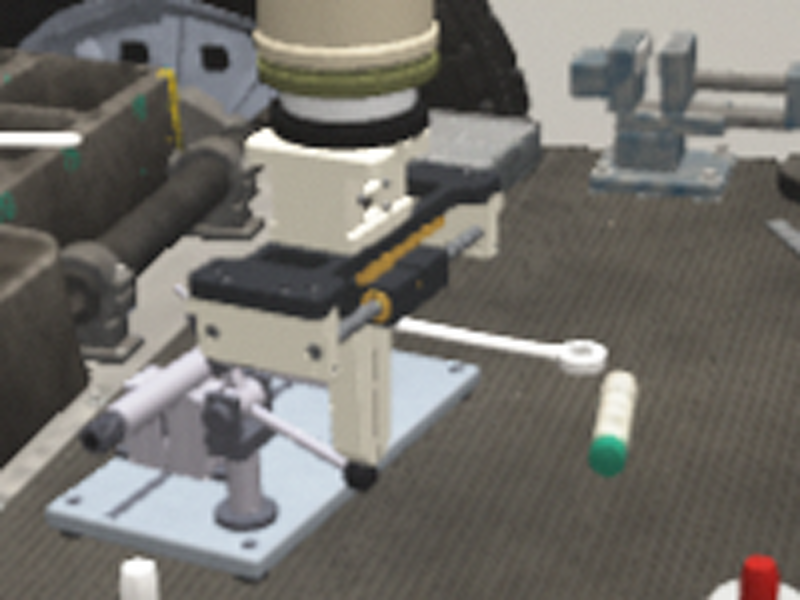

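The lever is at its stop: 10 N at the expected height, with the knob down and the dial up. I press a touch more, then rise.

carry_out([
  {"jaw": 0, "dx": 0, "dy": 0, "dz": 0.001, "yaw": 0},
  {"jaw": 0, "dx": 0, "dy": 0, "dz": 0, "yaw": 0},
  {"jaw": 0, "dx": 0, "dy": 0, "dz": -0.02, "yaw": 0},
  {"jaw": 0, "dx": 0, "dy": 0, "dz": -0.03, "yaw": 0},
  {"jaw": 0, "dx": 0, "dy": 0, "dz": -0.03, "yaw": 0},
  {"jaw": 0, "dx": 0, "dy": 0, "dz": -0.04, "yaw": 0},
  {"jaw": 0, "dx": 0, "dy": 0.02, "dz": -0.04, "yaw": 0},
  {"jaw": 0, "dx": 0, "dy": 0.03, "dz": 0, "yaw": 0},
])

```text
t: 5.85
tool_pos: [0.5112, 0.1346, 0.2295]
orientation: [-3.125, 0.309, -0.009]
force: [1.3, 0.4, -0.6]
opening: 0.0002
gripper_force: 0.0
```

carry_out([
  {"jaw": 0.08, "dx": 0, "dy": 0.03, "dz": 0, "yaw": 0},
  {"jaw": 0.08, "dx": 0, "dy": 0, "dz": 0, "yaw": -0.17},
  {"jaw": 0.08, "dx": 0, "dy": 0, "dz": 0, "yaw": -0.17},
  {"jaw": 0.08, "dx": 0, "dy": 0, "dz": 0, "yaw": -0.17},
  {"jaw": 0.08, "dx": 0, "dy": 0, "dz": 0, "yaw": -0.17},
  {"jaw": 0.08, "dx": 0, "dy": 0, "dz": 0, "yaw": -0.17},
  {"jaw": 0.08, "dx": 0, "dy": 0, "dz": 0, "yaw": -0.17},
  {"jaw": 0.08, "dx": 0, "dy": 0, "dz": 0, "yaw": -0.17},
])

```text
t: 6.85
tool_pos: [0.5031, 0.1049, 0.2249]
orientation: [-2.759, -1.502, 0.002]
force: [0.6, -0.1, 0.1]
opening: 0.0756
gripper_force: 0.0
```

carry_out([
  {"jaw": 0.08, "dx": 0, "dy": 0, "dz": 0, "yaw": -0.17},
  {"jaw": 0.08, "dx": 0, "dy": 0, "dz": 0, "yaw": -0.17},
  {"jaw": 0.08, "dx": 0, "dy": 0, "dz": 0, "yaw": 0},
])

```text
t: 7.22
tool_pos: [0.5032, 0.1048, 0.225]
orientation: [-2.471, -1.938, 0.002]
force: [0.1, 0.7, -0.1]
opening: 0.0799
gripper_force: 0.0
```

```bash
python3 -c "
from h import *
plan([.6348,.057,.20],1.3768)"
```

```text
t 7.225 tcp [0.5032 0.1048 0.225 ] psi 1.3303 yaw -0.0465 d before yaw [-0.0151  0.1392  0.0249] after yaw [-0.0216  0.1384  0.025 ] tilt [-0.001  0.    -1.   ]
```

carry_out([
  {"jaw": 0.06, "dx": 0, "dy": 0, "dz": 0, "yaw": -0.0465},
  {"jaw": 0.06, "dx": -0.005, "dy": 0.035, "dz": 0, "yaw": 0},
  {"jaw": 0.06, "dx": -0.006, "dy": 0.035, "dz": 0, "yaw": 0},
  {"jaw": 0.06, "dx": -0.006, "dy": 0.035, "dz": 0, "yaw": 0},
  {"jaw": 0.06, "dx": -0.005, "dy": 0.033, "dz": 0.01, "yaw": 0},
  {"jaw": 0.06, "dx": 0, "dy": 0, "dz": 0.04, "yaw": 0},
  {"jaw": 0.06, "dx": 0, "dy": 0, "dz": 0.04, "yaw": 0},
  {"jaw": 0.06, "dx": 0, "dy": 0, "dz": 0, "yaw": 0},
])

```text
t: 8.22
tool_pos: [0.6315, 0.0567, 0.1308]
orientation: [-2.424, -1.989, 0.011]
force: [-0.6, 0.1, -0.0]
opening: 0.0598
gripper_force: 0.0
```

Run:
```python
from h import *
plan([.6348,.057,.048],1.3768)
im=read_camera("side")[130:280,130:330,::-1]
cv2.imwrite("pics/c3.png",cv2.resize(im,(800,600),interpolation=cv2.INTER_CUBIC))
```

```text
t 8.225 tcp [0.6315 0.0567 0.1308] psi 1.3742 yaw -0.0026 d before yaw [0.0011 0.0039 0.0828] after yaw [0.0009 0.0031 0.0828] tilt [-0.009  0.    -1.   ]
```

View pics/c3.png

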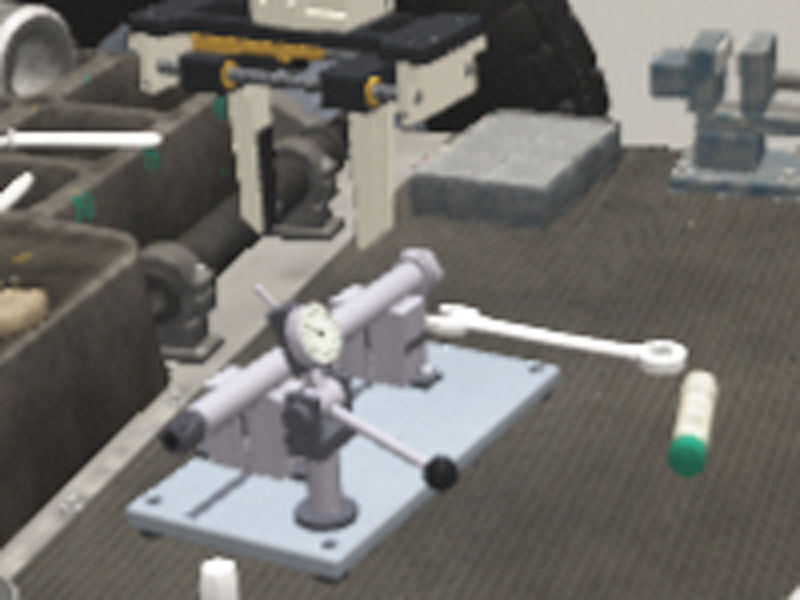

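The lever is down and the dial is up, and both stay there. The fingers straddle the axle line, so I descend.

carry_out([
  {"jaw": 0.06, "dx": 0, "dy": 0, "dz": 0, "yaw": 0},
  {"jaw": 0.06, "dx": 0, "dy": 0, "dz": 0.025, "yaw": 0},
  {"jaw": 0.06, "dx": 0, "dy": 0, "dz": 0.025, "yaw": 0},
  {"jaw": 0.06, "dx": 0, "dy": 0, "dz": 0.02, "yaw": 0},
  {"jaw": 0.06, "dx": 0, "dy": 0, "dz": 0.01, "yaw": 0},
  {"jaw": 0.06, "dx": 0, "dy": 0, "dz": 0, "yaw": 0},
  {"jaw": 0.06, "dx": 0, "dy": 0, "dz": 0, "yaw": 0},
])

```text
t: 9.15
tool_pos: [0.6357, 0.0567, 0.0568]
orientation: [2.424, 1.996, 0.002]
force: [-0.4, 0.0, 0.6]
opening: 0.0602
gripper_force: 0.0
```

```bash
python3 -c "
from h import *
plan([.6348,.057,.048],1.3768)"
```

```text
t 9.15 tcp [0.6357 0.0567 0.0568] psi 1.3776 yaw 0.0008 d before yaw [ 0.0001 -0.001   0.0088] after yaw [ 0.0001 -0.001   0.0088] tilt [ 0.002  0.    -1.   ]
```

carry_out([
  {"jaw": 0.03, "dx": 0, "dy": -0.001, "dz": 0.009, "yaw": 0},
  {"jaw": 0.03, "dx": 0, "dy": 0, "dz": 0, "yaw": 0},
  {"jaw": 0.01, "dx": 0, "dy": 0, "dz": 0, "yaw": 0},
  {"jaw": 0.01, "dx": 0, "dy": 0, "dz": 0, "yaw": 0},
  {"jaw": 0.01, "dx": 0, "dy": 0, "dz": 0, "yaw": 0},
  {"jaw": 0.01, "dx": 0, "dy": 0, "dz": 0, "yaw": 0},
], grip_force=4)

```text
t: 9.9
tool_pos: [0.6346, 0.0568, 0.047]
orientation: [2.424, 1.996, 0.002]
force: [3.6, 0.1, -0.6]
opening: 0.0201
gripper_force: 4.0
```

```bash
python3 -c "
from h import *
plan([.6348,.057,.048],1.3768);s=read_state();print(s['force'],s['wrist_torque'],s['opening'],s['gripper_force'])"
```

```text
t 9.9 tcp [0.6346 0.0568 0.047 ] psi 1.3777 yaw 0.0009 d before yaw [ 0.0002  0.0001 -0.001 ] after yaw [ 0.0002  0.0001 -0.001 ] tilt [ 0.001 -0.    -1.   ]
[ 3.61124347  0.14105078 -0.58031399] [-0.1676704  -0.66180068 -0.07125071] 0.020054385233557844 3.999491035938263
```

Opening 20.1 mm matches the axle diameter. The sideways force is +3.6 N, so the axle sits slightly further in +x; I shift a little that way, then grip firmly.

carry_out([
  {"jaw": 0.01, "dx": 0, "dy": 0.001, "dz": 0, "yaw": 0},
  {"jaw": 0.01, "dx": 0, "dy": 0, "dz": 0, "yaw": 0},
  {"jaw": 0.01, "dx": 0, "dy": 0, "dz": 0, "yaw": 0},
])

```text
t: 10.28
tool_pos: [0.6348, 0.0568, 0.0469]
orientation: [-2.425, -1.997, 0.0]
force: [-2.2, -0.4, 5.4]
opening: 0.0199
gripper_force: 4.0
```

carry_out([
  {"jaw": 0.01, "dx": 0, "dy": 0, "dz": 0, "yaw": 0},
  {"jaw": 0.01, "dx": 0, "dy": 0, "dz": 0, "yaw": 0},
  {"jaw": 0.01, "dx": 0, "dy": 0, "dz": 0, "yaw": 0},
], grip_force=50)

```text
t: 10.65
tool_pos: [0.6348, 0.0568, 0.0469]
orientation: [-2.425, -1.997, 0.0]
force: [-2.1, 1.2, 5.2]
opening: 0.0188
gripper_force: 50.0
```

carry_out([
  {"jaw": 0.01, "dx": 0, "dy": 0, "dz": -0.002, "yaw": 0},
  {"jaw": 0.01, "dx": 0, "dy": 0, "dz": -0.004, "yaw": 0},
  {"jaw": 0.01, "dx": 0, "dy": 0, "dz": -0.006, "yaw": 0},
  {"jaw": 0.01, "dx": 0, "dy": 0, "dz": -0.006, "yaw": 0},
  {"jaw": 0.01, "dx": 0, "dy": 0, "dz": -0.004, "yaw": 0},
  {"jaw": 0.01, "dx": 0, "dy": 0, "dz": 0, "yaw": 0},
  {"jaw": 0.01, "dx": 0, "dy": 0, "dz": 0, "yaw": 0},
])

```text
t: 11.52
tool_pos: [0.6348, 0.0567, 0.0685]
orientation: [-2.425, -1.997, 0.0]
force: [-0.4, -0.3, -4.0]
opening: 0.0191
gripper_force: 50.0
```

Run:
```python
from h import *
plan([.6348,.057,.148],1.3768);s=read_state();print(s['force'],s['wrist_torque'],s['opening'])
im=read_camera("side")[130:280,130:330,::-1]
cv2.imwrite("pics/c4.png",cv2.resize(im,(800,600),interpolation=cv2.INTER_CUBIC))
```

```text
t 11.525 tcp [0.6348 0.0567 0.0685] psi 1.3777 yaw 0.0009 d before yaw [ 0.0003 -0.     -0.0795] after yaw [ 0.0003 -0.     -0.0795] tilt [-0. -0. -1.]
[-0.39136204 -0.25140584 -4.03882162] [-0.01315585 -0.0689094  -0.02588931] 0.019089191928823024
```

View pics/c4.png

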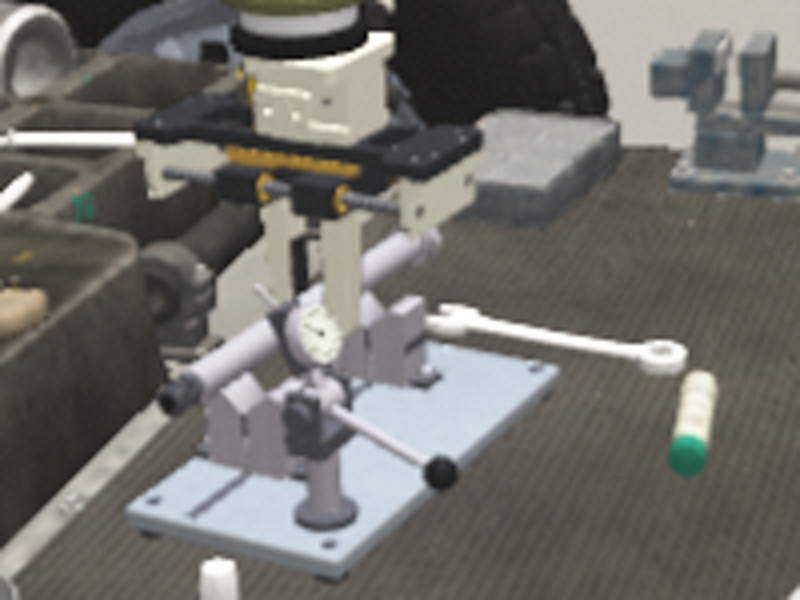

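The axle is clear of both vees and level, and the weight reading is about 4 N, as expected. I lift the rest.

carry_out([
  {"jaw": 0.01, "dx": 0, "dy": 0, "dz": -0.006, "yaw": 0},
  {"jaw": 0.01, "dx": 0, "dy": 0, "dz": -0.012, "yaw": 0},
  {"jaw": 0.01, "dx": 0, "dy": 0, "dz": -0.014, "yaw": 0},
  {"jaw": 0.01, "dx": 0, "dy": 0, "dz": -0.014, "yaw": 0},
  {"jaw": 0.01, "dx": 0, "dy": 0, "dz": -0.014, "yaw": 0},
  {"jaw": 0.01, "dx": 0, "dy": 0, "dz": -0.012, "yaw": 0},
  {"jaw": 0.01, "dx": 0, "dy": 0, "dz": -0.006, "yaw": 0},
  {"jaw": 0.01, "dx": 0, "dy": 0, "dz": -0.001, "yaw": 0},
])

```text
t: 12.58
tool_pos: [0.6351, 0.0567, 0.1481]
orientation: [2.425, 1.997, 0.001]
force: [0.6, -0.0, -2.7]
opening: 0.0188
gripper_force: 50.0
```

carry_out([
  {"jaw": 0.01, "dx": 0, "dy": 0, "dz": 0, "yaw": 0},
  {"jaw": 0.01, "dx": 0, "dy": 0, "dz": 0, "yaw": 0},
  {"jaw": 0.01, "dx": 0, "dy": 0, "dz": 0, "yaw": 0},
  {"jaw": 0.01, "dx": 0, "dy": 0, "dz": 0, "yaw": 0},
])

```text
t: 13.08
tool_pos: [0.6348, 0.0567, 0.1474]
orientation: [-2.425, -1.997, 0.0]
force: [0.3, 0.0, -4.1]
opening: 0.0186
gripper_force: 50.0
```

Run:
```python
from h import *
plan([.6348,.057,.148],1.3768);s=read_state();print(s['force'],s['wrist_torque'],s['opening'])
im=read_camera("side")[100:280,110:350,::-1]
cv2.imwrite("pics/c5.png",cv2.resize(im,(800,600),interpolation=cv2.INTER_CUBIC))
ey=np.array([.1928,.9812]);O=np.array([.6348,.057])
for d in(.132,-.125):
    q=(proj("side",np.r_[O+d*ey,.167])-[110,100])*800/240;print(d,q)
```

```text
t 13.075 tcp [0.6348 0.0567 0.1474] psi 1.3777 yaw 0.0009 d before yaw [ 0.0003 -0.     -0.0006] after yaw [ 0.0003 -0.     -0.0006] tilt [-0.  0. -1.]
[ 0.29584717  0.01329774 -4.14283655] [-0.05217095 -0.04865684 -0.04222249] 0.018604063932135064
0.132 [206.8350851  312.69304092]
-0.125 [416.38802857 194.93746863]
```

View pics/c5.png

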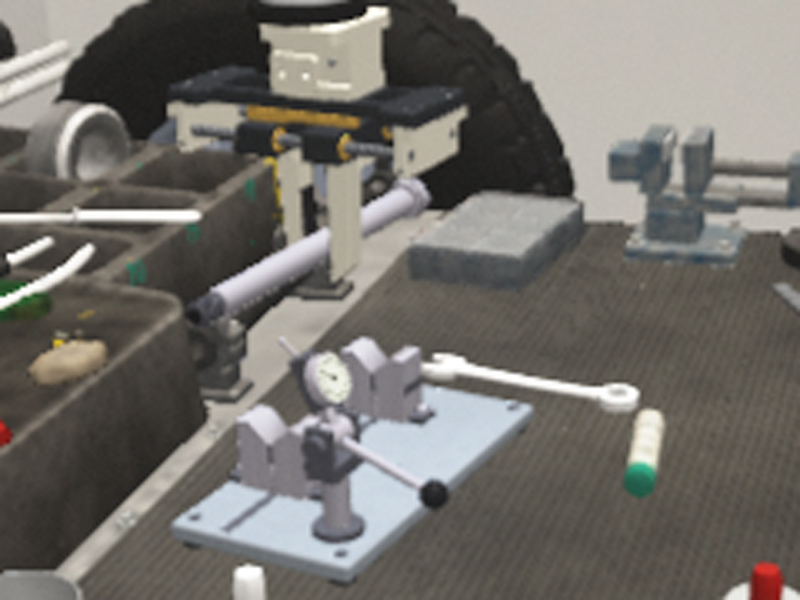

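The thread end at (203,307) and the head at (418,192) match a level axle at the predicted pose. The lever is down, the indicator is up, and the wrench, marker and nut are untouched.

```bash
python3 -c "
from plant import *
print(close_job())"
```

```text
the job is handed in; nothing more can be done
None
```

The job is handed in: the lever is fully down with the indicator up, and the axle is held steady and level 10 cm above the vees and in line with them. The wrench, paint marker and lug nut were not touched, and it finished at about 13 s.

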